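# Slide a scanner battery over the charger's lip and seat it

## Robot

A 6-joint arm with a two-finger parallel gripper is mounted at the origin on the work surface. World frame = base frame: x ahead of the robot, y to its left, z up, the work surface at z = 0. Lengths are in m, angles in degrees, forces in N, time in s.
With the tool pointing down it reaches from about 0.325 to 0.85 m from the base axis. Payload 15.5 kg.
Tool frame: the origin (TCP) lies at the very end of the fingers, on their centre line; the grasp point (between the pads) lies arm.grip_depth behind it (arm.grip_depth is the distance from the TCP to the grasp point, in m); z points along the fingers, y is the line along which they close (so a half turn about z gives the same grasp; the last joint's range is limited). The gripper opens to 91 mm and grips with 3 to 60 N. Pads are 32 mm wide; open, the fingers measure 118 mm over their backs; the gripper's body (76 mm by 178 mm) begins 60 mm behind the grasp point.
Start: joints at [66.263, 28.281, 77.091, -0, 74.628, -5.472], TCP at [0.196, 0.594, 0.214] pointing down, gripper open.
Joint ranges: [-166.48, 166.48], [-47.26, 123.95], [12.59, 153.08], [-70.14, 250.14], [6.76, 159.57], [-176.63, 176.63]. Speed limits (degrees/s): [108.29, 108.29, 147.25, 172.46, 172.46, 172.46].

## Interface

Orientations are given as a 3x3 rotation matrix whose columns are the frame's x, y, z axes.
In Python, from rig import arm gives the robot as it stands. Calls block until the motion is done:
- arm.move_to(position, orientation): joint-space move of the TCP to a pose.
- arm.move_l(position, orientation=None, feed=0.15): straight line of the TCP; orientation=None keeps the orientation; feed is the mean speed in m/s.
- arm.move_joints(angles): joint-space move.
- arm.grip(opening): finger opening in m; the grip force is fixed at half the most; returns when the fingers have stopped.
- arm.sleep(seconds).
- arm.solve_ik(position, orientation): joint angles nearest the present ones, or None.
- arm.snapshot(name): name is "side" or "top"; returns the picture (384x512x3 uint8, red, green, blue); there is no depth.
- arm.get_calibration(name): a dict with "intrinsics" (3x3 intrinsics, pixels), "k1" (the pictures are not rectified: a ray, as slopes to the right and down, at radius r is drawn at 1 + k1 r^2 times it, then the intrinsics apply), "cam_to_world" (4x4, takes a point from camera to world coordinates). Camera axes: x right, y down, z forward; pixel columns grow to the right and rows downward; lengths in m; the calibration is good to about 2 mm. A picture is of the moment at which its call begins. get_calibration takes no time and is no camera call.
A pose or a line that the arm cannot do raises arm.Unreachable and nothing moves.
- arm.sign_off(): hands the job in; it is judged then, once.
Readings, each from a call of its own:
- arm.current_t(): time.
- arm.current_joint_positions(): joint angles.
- arm.current_dq(): joint speeds.
- arm.current_tau(): joint torques, N m.
- arm.current_ee_pos(): TCP position.
- arm.current_tool_rot(): TCP orientation.
- arm.current_force(): force on the tool from outside, world axes, zero at the start.
- arm.current_torque(): the same for the moment, N m.
- arm.current_width(): finger opening in m.
- arm.current_grasp_force(): force on a finger pad.
Only numpy, scipy, OpenCV 4.12 (cv2) and the standard library are available. Lean on these libraries where they do the work, as an engineer would, in place of code of your own. Each camera call takes 0.05 s, during which the arm holds its last target. There are 200 camera calls.

## Task

Put the loose battery on charge: line it up with the empty charger bay and slide it, nose first, along the bench and up over the bay's front lip (do not pick it up), push it against the sprung contacts until its tail clears the lip, and press the tail down so that it lies fully home behind the lip. The plastic is light, so never push or press the battery on the charger with more than about 15 N, and leave the spare battery, flask, pot and spoon where they are.

Things in the scene. Friction and masses are not known exactly. Their poses are not given: they have to be found in the camera images.
- charger: Fixed two-bay battery charger: black-walled trays before a grey housing. Origin: on the bench under the centre of the EMPTY bay; x from the bay's mouth to its contacts, z up. Bay floor at z=1.5 mm, x=-36 to 39 mm. Housing from x=39 to 109, y=-32 to 94, 45 mm high. The second bay, 62 mm to +y, holds the spare battery. The battery may never be pushed or pressed on it with more than about 15 N.
- battery_center (a point): Centre (half-way up) of the loose grey slab battery, 72 (x) x 46 (y) x 12 mm (z), about 90 g. x points to its nose (brass pads, blue panel). It starts flat on the bench before the empty bay, nose roughly to the bay. A black thumb rib 4 mm high, 40 mm wide crosses its top at x=-10 to -5 mm; behind it a flat ledge to press on, 26 mm long, to the tail. Home: x=0, y=0, z=7.5 mm in the charger's frame.
- battery_tail (a point): Middle of the loose battery's tail face, 36 mm behind its centre, half-way up. Home: on the bay floor, pressed to the lip's inner face by the contacts (2 mm pushed back). Before that the tail rides on the lip and must be pushed just past it and pressed down there; let go too early, the springs slide it back. Friction at the contacts may hold it up until it is pressed.
- spare_center (a point): Centre of the spare battery, of the same kind, lying in the second bay. Leave it.
- flask_center (a point): Capped conical glass flask, 64 mm across the foot, 106 mm high, standing on the bench beside the charger; this point is on its axis 50 mm up. Leave it.
- pot_center (a point): White sample pot with a blue cap, 52 mm across, 70 mm high, standing on the bench beside the charger; this point is its centre. Leave it.
- spoon: Sample spoon, steel bowl and white handle, 150 mm long, lying on the bench beside the charger, its origin about half-way along. Leave it.
- lip (a point): Middle of the top inner edge of the empty bay's lip, at x=-36, y=0, z=5.5 mm in the charger's frame (same axes). The top is flat for 4 mm towards the mouth, then slopes to the bench in 10 mm (x=-50). Bay walls 49 mm apart, 9.5 mm high, flaring to 62 mm at x=-62. A battery pushed over rides nose up and tips in when its centre is past; a finger pushed hard on the tail jams this: ease off.
- contact_face (a point): Where the tips of the four sprung brass contacts stand when free: x=34, y=0, z=7.5 mm in the charger's frame (axes as the charger's; does not move with them). They span y=-11 to 11, z=4.5 to 10.5 mm, and go back 5 mm, flush with the housing's face at x=39, against 2 N at first touch, 4.6 N after 2 mm, about 8.5 N after 5 mm.

How it is judged (in metres and radians):
On the way:
1. the battery has been slid over the lip: it reaches to within 6 mm of home with its tail still riding up on the lip (x of battery_center in the frame of charger above -0.006 m and z of battery_tail in the frame of charger above 0.0095 m and z of battery_center in the frame of charger below 0.016 m), for 0.1 s.
At the end, for the whole second after the job is handed in: The battery lies flat (tilt under 0.04 rad) and at rest, right side up, on the floor of the empty bay: centre within 1.5 mm short of to 2.5 mm past home along the bay and 4 mm across it, centre no more than 1.3 mm and tail no more than 1.5 mm above their home height; released (x of battery_center in the frame of charger between -0.0015 and 0.0025 m and y of battery_center in the frame of charger between -0.004 and 0.004 m and z of battery_center in the frame of charger below 0.0088 m and z of battery_tail in the frame of charger below 0.009 m and angle between battery_center's own z axis and vertical below 0.04 rad and linear speed of battery below 0.009 m/s); the robot touches nothing.
It fails at once if the battery is forced: all contact forces of the battery on the charger, added up, pass 36 N (at home the springs and lip alone make about 10 N) (contact force between battery and charger above 36 N).
It fails at once if the battery is picked up (its centre more than 30 mm above the bench) (height (world z) of battery_center above 0.03 m).
It fails at once if the spare battery is disturbed (moved more than 6 mm) (distance of spare_center from where it was at the start of the episode above 0.006 m).
It fails at once if the flask, pot or spoon is moved more than 15 mm (distance of any of flask_center, pot_center, spoon from where it was at the start of the episode above 0.015 m).
It also fails if it takes over 67 s, if anything falls off the work surface, if the arm or the gripper's body presses on something with over 40 N, if the wrist force passes 120 N, or if a joint passes its speed limit or range.

## Working session

There is one attempt and no reset: what is moved stays moved. The work goes in short steps, each a Python script; the robot and the scene stay as the last script left them, time stands still between calls to the robot, and variables do not carry over. Pictures are saved under pics/ and viewed, at most 10 in all, crops included, and the job is handed in when it is done.

```bash
mkdir -p pics; ls; cat > h.py <<'E'
import numpy as np, cv2
from rig import arm
def ray(cam,uv):
    c=arm.get_calibration(cam);K=np.array(c["intrinsics"],float);T=np.array(c["cam_to_world"],float)
    uv=np.atleast_2d(np.asarray(uv,float))
    p=cv2.undistortPoints(uv[:,None],K,np.array([c["k1"],0,0,0,0.]))[:,0]
    d=np.c_[p,np.ones(len(p))]@T[:3,:3].T
    return T[:3,3],d
def onz(cam,uv,z):
    o,d=ray(cam,uv); return o+d*((z-o[2])/d[:,2])[:,None]
def proj(cam,P):
    c=arm.get_calibration(cam);T=np.linalg.inv(np.array(c["cam_to_world"],float))
    return cv2.projectPoints(np.atleast_2d(np.asarray(P,float)),cv2.Rodrigues(T[:3,:3])[0],T[:3,3],np.array(c["intrinsics"],float),np.array([c["k1"],0,0,0,0.]))[0][:,0]
def snap(cam,name,crop=None,s=1):
    im=arm.snapshot(cam);b=im[...,::-1]
    if crop: b=b[crop[1]:crop[3],crop[0]:crop[2]]
    cv2.imwrite(f"pics/{name}.png",cv2.resize(b,None,fx=s,fy=s,interpolation=cv2.INTER_CUBIC)); return im
E
python3 - <<'E'
from h import *
for c in("top","side"):
    im=snap(c,c+"0",s=1.5); np.save(c+"0.npy",im); T=np.array(arm.get_calibration(c)["cam_to_world"]);print(c,T.round(3),arm.get_calibration(c)["intrinsics"][0])
print(arm.grip_depth,arm.current_t())
E
```

```text
pics
top [[-0.019 -0.992  0.128  0.475]
 [-0.999  0.023  0.024  0.049]
 [-0.026 -0.127 -0.992  1.012]
 [ 0.     0.     0.     1.   ]] [393.73423877   0.         251.52275995]
side [[ 0.867 -0.304  0.396  0.228]
 [-0.499 -0.542  0.677 -0.565]
 [ 0.009 -0.784 -0.621  0.66 ]
 [ 0.     0.     0.     1.   ]] [405.16276922   0.         261.04360701]
0.0188 0.1
```

View pics/top0.png

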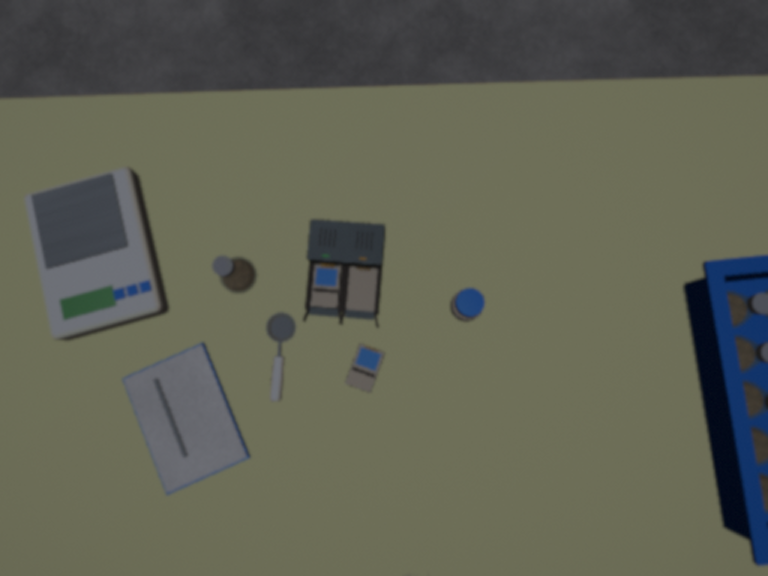

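View pics/side0.png

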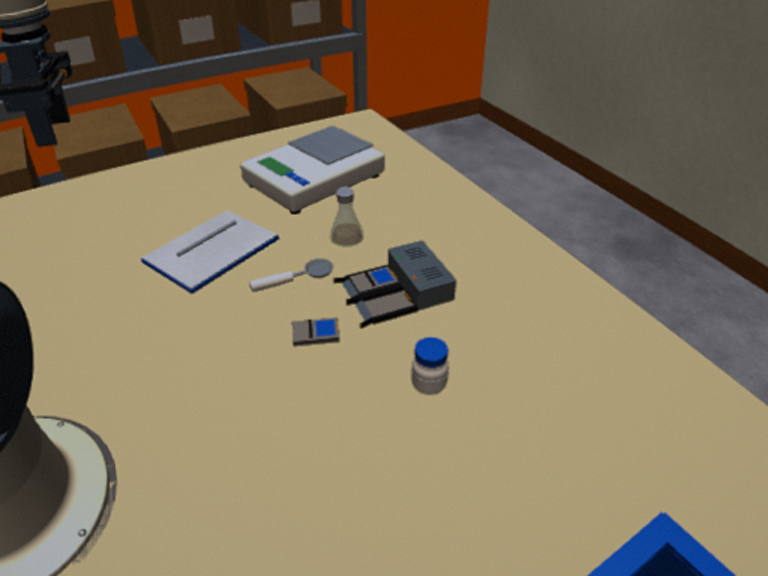

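The top view (1.5x) shows the empty bay on the right, around (362,290), with the battery at (366,367). The pot is at (468,304), the flask at (237,273) and the spoon at (280,360). Next, enlarged crops.

```bash
python3 - <<'E'
from h import *
def cr(n,x0,y0,x1,y1,s):
    b=np.load(n+"0.npy")[y0:y1,x0:x1,::-1].astype(float); b=np.clip(255*(b/b.max())**0.6,0,255).astype(np.uint8)
    return cv2.resize(b,None,fx=s,fy=s,interpolation=cv2.INTER_CUBIC)
a=cr("top",195,140,265,265,4.8); 
b=cr("side",185,155,310,240,3.6)
out=np.zeros((600,336+450,3),np.uint8); out[:a.shape[0],:336]=a; out[:b.shape[0],336:336+b.shape[1]]=b
cv2.imwrite("pics/crop0.png",out)
# blue panels in both views
for n,z in(("top",.012),("side",.012)):
    im=np.load(n+"0.npy").astype(int); m=((im[...,2]>im[...,0]*1.8)&(im[...,2]>im[...,1]*1.4)).astype(np.uint8)
    k,l,st,ce=cv2.connectedComponentsWithStats(m)
    for i in range(1,k):
        if 30<st[i,4]<900: print(n,ce[i].round(2),st[i,2:],cv2.minAreaRect(np.argwhere(l==i)[:,::-1].astype(np.float32)),onz(n,ce[i],z).round(4))
E
```

```text
top [216.99 184.16] [ 14  11 137] ((217.5, 184.0), (13.0, 10.0), 0.0) [[0.6322 0.1613 0.012 ]]
top [ 96.12 190.85] [ 7  7 40] ((96.0, 191.0), (6.0, 6.0), 90.0) [[0.6221 0.4762 0.012 ]]
top [ 87.69 193.1 ] [ 7  7 39] ((88.0, 193.0), (6.0, 6.0), 90.0) [[0.6167 0.4982 0.012 ]]
top [ 79.07 195.44] [ 7  8 43] ((79.15000915527344, 195.4499969482422), (6.008327484130859, 6.957010269165039), 71.56504821777344) [[0.6111 0.5207 0.012 ]]
top [312.71 201.42] [ 19  18 264] ((313.0, 201.5), (18.0, 17.0), 0.0) [[ 0.5821 -0.0826  0.012 ]]
top [245.09 238.83] [ 15  13 138] ((245.1000213623047, 238.70001220703125), (12.649109840393066, 10.75174331665039), 18.434947967529297) [[0.4909 0.0913 0.012 ]]
side [197.59 118.66] [16  9 56] ((197.4528350830078, 118.58491516113281), (15.540572166442871, 3.8851430416107178), 29.05460548400879) [[0.6411 0.5589 0.012 ]]
side [142.2  177.77] [ 90  38 211] ((141.758056640625, 178.0603485107422), (26.50763702392578, 90.60369110107422), 79.80850219726562) [[0.3852 0.3319 0.012 ]]
side [254.46 183.7 ] [ 16  10 101] ((254.44119262695312, 183.7647247314453), (8.973817825317383, 13.581995010375977), 75.96376037597656) [[0.6342 0.1626 0.012 ]]
side [216.61 218.12] [ 14  11 132] ((216.5, 218.0), (10.0, 13.0), 90.0) [[0.4923 0.0911 0.012 ]]
side [286.97 234.34] [ 22  20 351] ((287.5, 234.5), (21.0, 19.0), 0.0) [[ 0.6074 -0.0352  0.012 ]]
```

View pics/crop0.png

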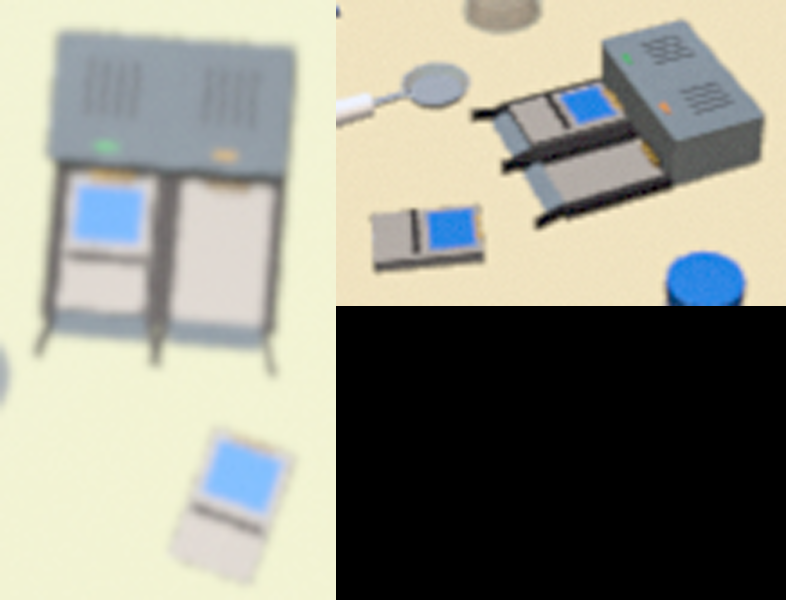

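The crop shows a consistent layout. The loose battery's nose points towards the bay, at roughly 18° to it. The two views agree within 2 mm. Next I'll get poses from contours.

```bash
cat > meas.py <<'E'
from h import *
def nony(im,s=4):
    f=cv2.resize(im.astype(np.float32),None,fx=s,fy=s,interpolation=cv2.INTER_CUBIC)
    r=(f[...,0]-f[...,2])/(f[...,0]+f[...,2]+1); return f,r
def up2px(p,s=4): return (np.asarray(p,float)+.5)/s-.5
def blues(n,im,z=.012):
    f,_=nony(im); m=((f[...,2]>f[...,0]*1.5)&(f[...,2]>f[...,1]*1.3)).astype(np.uint8)
    k,l,st,ce=cv2.connectedComponentsWithStats(m); out=[]
    for i in range(1,k):
        if 1200<st[i,4]<4500:
            P=onz(n,up2px(np.argwhere(l==i)[:,::-1]),z)
            R=cv2.minAreaRect((P[:,:2]*1000).astype(np.float32))
            out.append((P.mean(0)[:2].round(4),np.round(R[1],1),round(R[2],1)))
    return out
E
python3 - <<'E'
from meas import *
im=np.load("top0.npy"); print(blues("top",im)); print(blues("side",np.load("side0.npy")))
f,r=nony(im); ref=np.median(r[900:1000,500:700]); print("table r",ref)
m=(r<ref*0.5).astype(np.uint8)
k,l,st,ce=cv2.connectedComponentsWithStats(m)
for i in range(1,k):
    if st[i,4]<800: continue
    c=up2px(ce[i])
    if not(120<c[0]<330 and 130<c[1]<280): continue
    px=up2px(np.argwhere(l==i)[:,::-1]); P=onz("top",px,.012)
    print(c.round(1),st[i,4],P.mean(0).round(4),cv2.minAreaRect((P[:,:2]*1000).astype(np.float32)))
    if 200<c[0]<260 and c[1]<225:
        mm=l==i
        # rear edge: topmost row per column; side edges on housing rows
        cols=np.arange(int(208.5*4),int(254*4)); rows=[np.argmax(mm[:,x]) for x in cols]
        E=onz("top",up2px(np.c_[cols,rows]-[0,.5]),.045); q=np.polyfit(E[:,1],E[:,0],1); print("rear: slope deg",np.degrees(np.arctan(q[0])),"res",np.std(E[:,0]-np.polyval(q,E[:,1])))
        rr=np.arange(150*4,171*4)
        for nm,fn in(("left",lambda y:np.argmax(mm[y])),("right",lambda y:mm.shape[1]-np.argmax(mm[y][::-1]))):
            E2=onz("top",up2px(np.c_[[fn(y) for y in rr],rr]-[.5,0]),.045); q2=np.polyfit(E2[:,0],E2[:,1],1)
            x=(q[0]*q2[1]+q[1])/(1-q[0]*q2[0]); print(nm,"dy/dx deg",np.degrees(np.arctan(q2[0])),"corner",x,np.polyval(q2,x),np.std(E2[:,1]-np.polyval(q2,E2[:,0])))
E
```

```text
[(array([0.632 , 0.1611]), array([36.1, 29.5]), 84.5), (array([0.6141, 0.5091]), array([19.2, 43. ]), 14.8), (array([0.4909, 0.0914]), array([35. , 29.4]), 69.5)]
[(array([0.3825, 0.3336]), array([127.1, 253.4]), 77.9), (array([0.6341, 0.163 ]), array([41., 32.]), 83.9), (array([0.4921, 0.0911]), array([38. , 31.8]), 69.5)]
table r 0.105294585
[228.8 177.2] 43034 [0.6499 0.1305 0.012 ] ((645.49658203125, 131.29380798339844), (131.49468994140625, 167.29440307617188), 84.14667510986328)
rear: slope deg 5.692771231041441 res 0.00022505830085979453
left dy/dx deg -5.528382689435333 corner 0.7264670587477803 0.18354353991807087 0.0002794257581301213
right dy/dx deg -5.002188396633089 corner 0.7139547297892644 0.058025934648990675 0.0004120589900914056
[148.3 176.9] 2699 [0.6554 0.3401 0.012 ] ((655.3680419921875, 340.1825866699219), (39.94814682006836, 36.322113037109375), 58.70136260986328)
[312.6 201.4] 5937 [ 0.5822 -0.0823  0.012 ] ((582.2470092773438, -82.35755157470703), (54.5755615234375, 55.200721740722656), 87.96788024902344)
[185.7 231.6] 8586 [0.5122 0.2421 0.012 ] ((498.17633056640625, 236.29251098632812), (148.6710662841797, 50.3102912902832), 3.386857032775879)
[123.2 278.7] 84728 [0.3975 0.4003 0.012 ] ((398.8421630859375, 400.822265625), (215.73562622070312, 156.4380645751953), 22.867294311523438)
[243.6 243.4] 6380 [0.4795 0.0954 0.012 ] ((476.47808837890625, 96.97520446777344), (44.695980072021484, 68.30145263671875), 68.86773681640625)
```

```bash
cat >> h.py <<'E'
YAW=np.radians(-5.6); O=np.array([.6125,.1015])
def Rz(a): return np.array([[np.cos(a),-np.sin(a)],[np.sin(a),np.cos(a)]])
def ch(x,y,z): return np.r_[O+Rz(YAW)@[x,y],z]          # charger -> world
def inch(p): return Rz(YAW).T@(np.asarray(p)[:2]-O)
def down(a):                                             # tool down, y axis at angle a
    y=np.array([np.cos(a),np.sin(a),0]);z=np.array([0,0,-1.]);return np.c_[np.cross(y,z),y,z]
def best(p,angs):
    q=np.array(arm.current_joint_positions());c=[]
    for a in angs:
        s=arm.solve_ik(p,down(a))
        if s is not None: c.append((np.abs(np.array(s)-q).max(),a))
    return down(min(c)[1])
def st(tag=""): print(tag,round(arm.current_t(),2),inch(arm.current_ee_pos()).round(4),round(arm.current_ee_pos()[2],4),"F",np.r_[Rz(YAW).T@arm.current_force()[:2],arm.current_force()[2]].round(1))
E
python3 - <<'E'
from h import *
by=np.radians(-20.6); b=np.array([.4779,.0963]); g=b+Rz(by)@[-.015,0]
R=best(np.r_[g,.1],[by+np.pi/2,by-np.pi/2]); s=np.sign(R[1,1])
arm.move_to(np.r_[g,.08],R); st("above")
arm.move_l(np.r_[g,.005],R,feed=.1); st("down")
arm.grip(.042); print(arm.current_width(),arm.current_grasp_force()); st("grip")
R2=down(YAW+s*np.pi/2)
arm.move_l(ch(-.122,0,.005),R2,feed=.05); st("align")
arm.move_l(ch(-.108,0,.005),R2,feed=.05); st("fwd")
arm.grip(.075); arm.move_l(ch(-.108,0,.09),R2,feed=.2)
arm.move_to(ch(-.20,0,.12),best(ch(-.2,0,.12),[YAW,YAW+np.pi])); st()
for c in("top","side"): np.save(c+"1.npy",arm.snapshot(c))
from meas import blues
for n in("top","side"):
    print(n,[(inch(p).round(4),p,s,a) for p,s,a in blues(n,np.load(n+"1.npy"))])
def cr(n,x0,y0,x1,y1,s):
    b=np.load(n+"1.npy")[y0:y1,x0:x1,::-1].astype(float); b=np.clip(255*(b/b.max())**0.6,0,255).astype(np.uint8)
    return cv2.resize(b,None,fx=s,fy=s,interpolation=cv2.INTER_CUBIC)
a=cr("top",195,140,265,265,4.8);b=cr("side",185,155,310,240,3.6)
out=np.zeros((600,786,3),np.uint8); out[:,:336]=a; out[:b.shape[0],336:]=b; cv2.imwrite("pics/c1.png",out)
E
```

```text
above 2.17 [-0.1478 -0.0138] 0.0801 F [-0.3 -0.  -0.3]
down 3.07 [-0.1477 -0.0143] 0.0053 F [-0.2 -0.1 -0.6]
0.045917625252731326 29.954575896263123
grip 3.83 [-0.1479 -0.0144] 0.005 F [-0.1 -0.8  2.4]
align 4.57 [-0.1219 -0.    ] 0.005 F [1.3 0.6 2.1]
fwd 5.0 [-1.079e-01 -1.000e-04] 0.005 F [ 1.6 -0.7  3.1]
 7.62 [-0.2 -0. ] 0.1196 F [-0.4  0.5  0.3]
top [(array([0.0136, 0.0611]), array([0.632, 0.161]), array([36.4, 29.6]), 84.8), (array([-0.0382,  0.4057]), array([0.6141, 0.509 ]), array([19.3, 43. ]), 14.8), (array([-0.0785,  0.0017]), array([0.5345, 0.1109]), array([35.1, 29.2]), 83.0)]
side [(array([-0.1674,  0.2267]), array([0.468 , 0.3435]), array([117.4,  12.9]), 24.2), (array([-0.3013,  0.1992]), array([0.3321, 0.3291]), array([ 74.4, 170.4]), 50.6), (array([0.0156, 0.0633]), array([0.6342, 0.163 ]), array([41., 32.]), 83.9), (array([-0.0773,  0.0016]), array([0.5357, 0.1106]), array([38.1, 31.6]), 83.7)]
```

View pics/c1.png

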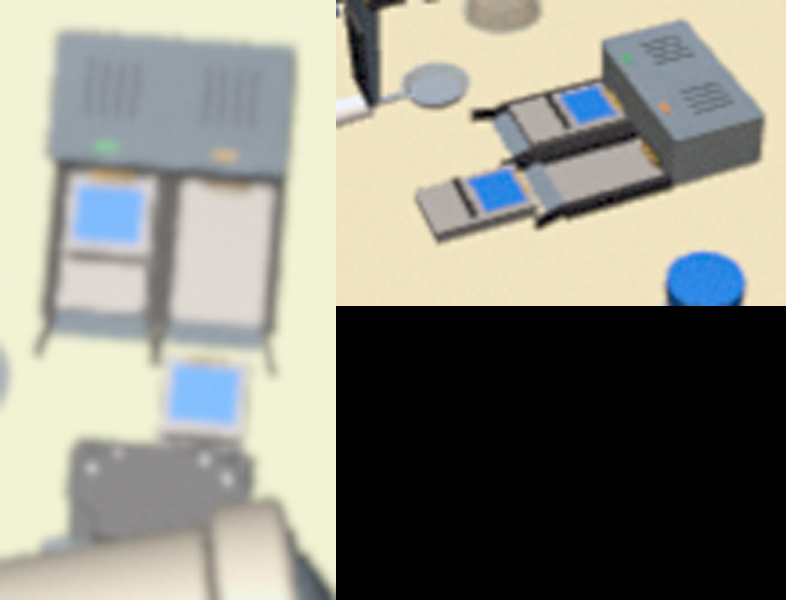

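The picture shows the battery aligned in yaw (panel at crop (203,393)). Compared with the spare it sits about 1.8 mm too far to +y. I'll regrip, shift it over, then push on the tail up onto the lip.

```bash
cat >> h.py <<'E'
O0=O.copy(); O=O+Rz(YAW)@[0,-.0018]
def fc(f0=0): 
    f=np.mean([arm.current_force() for _ in range(3)],0); return np.r_[Rz(YAW).T@f[:2],f[2]]-f0
E
python3 - <<'E'
from h import *
p=ch(-.108,.0018,.06); R=best(p,[YAW+np.pi/2,YAW-np.pi/2])
arm.move_to(p,R); arm.move_l(ch(-.108,.0018,.005),feed=.15); arm.grip(.042)
arm.move_l(ch(-.108,0,.005),feed=.03); st("shift"); print(arm.current_width())
arm.grip(.075); arm.move_l(ch(-.108,0,.06),feed=.2)
p=ch(-.16,0,.06); R=best(p,[YAW,YAW+np.pi]); arm.move_to(p,R); arm.grip(0.0)
arm.move_l(ch(-.1545,0,.008),feed=.15); arm.sleep(.2); f0=fc(); st("behind")
x=-.1545; log=[]
while x<-.1025:
    x+=.002; arm.move_l(ch(x,0,.008),feed=.04); f=fc(f0); log.append((round(x,4),*f.round(1)))
    if f[0]<-7: print("STOP"); break
print(log); st()
for c in("top","side"): np.save(c+"2.npy",arm.snapshot(c))
from meas import blues
for n in("top","side"): print(n,[(inch(p).round(4),s,a) for p,s,a in blues(n,np.load(n+"2.npy"))])
E
```

```text
shift 10.46 [-0.1077  0.    ] 0.0054 F [ 0.  -0.7  4.9]
0.04550327754829991
behind 14.81 [-1.541e-01  1.000e-04] 0.0088 F [-0.6 -0.2  0.7]
[(-0.1525, np.float64(0.8), np.float64(0.7), np.float64(-1.2)), (-0.1505, np.float64(0.8), np.float64(1.0), np.float64(-0.3)), (-0.1485, np.float64(0.1), np.float64(-0.2), np.float64(-0.5)), (-0.1465, np.float64(0.4), np.float64(-0.1), np.float64(-0.2)), (-0.1445, np.float64(1.2), np.float64(-0.3), np.float64(0.1)), (-0.1425, np.float64(0.2), np.float64(0.0), np.float64(-0.8)), (-0.1405, np.float64(0.7), np.float64(0.5), np.float64(-0.6)), (-0.1385, np.float64(-0.1), np.float64(0.1), np.float64(-1.2)), (-0.1365, np.float64(0.2), np.float64(0.4), np.float64(-0.9)), (-0.1345, np.float64(0.6), np.float64(0.3), np.float64(-1.1)), (-0.1325, np.float64(-0.2), np.float64(-0.4), np.float64(-0.5)), (-0.1305, np.float64(0.2), np.float64(-0.1), np.float64(-0.8)), (-0.1285, np.float64(1.0), np.float64(-0.5), np.float64(-1.2)), (-0.1265, np.float64(0.0), np.float64(0.0), np.float64(-1.5)), (-0.1245, np.float64(0.6), np.float64(0.3), np.float64(-0.7)), (-0.1225
[... 273 characters left out ...]
np.float64(-0.1), np.float64(-1.8)), (-0.1125, np.float64(0.2), np.float64(0.5), np.float64(-0.7)), (-0.1105, np.float64(0.9), np.float64(0.2), np.float64(-0.2)), (-0.1085, np.float64(0.3), np.float64(-0.6), np.float64(-0.3)), (-0.1065, np.float64(0.9), np.float64(0.1), np.float64(-1.1)), (-0.1045, np.float64(0.8), np.float64(-0.1), np.float64(0.0)), (-0.1025, np.float64(0.6), np.float64(0.8), np.float64(-1.3))]
 21.31 [-0.1023  0.    ] 0.008 F [ 0.1  0.6 -0.6]
top [(array([0.0134, 0.0628]), array([36. , 30.4]), 83.4), (array([-0.0382,  0.4076]), array([19.1, 42.9]), 14.6)]
side [(array([-0.2513,  0.2103]), array([127. , 253.4]), 77.9), (array([-0.0399,  0.0084]), array([41.4, 33.3]), 85.5)]
```

```bash
cat > view.py <<'E'
from h import *
def two(k,name):
    def cr(n,x0,y0,x1,y1,s):
        b=np.load(n+k+".npy")[y0:y1,x0:x1,::-1].astype(float); b=np.clip(255*(b/b.max())**0.6,0,255).astype(np.uint8)
        return cv2.resize(b,None,fx=s,fy=s,interpolation=cv2.INTER_CUBIC)
    a=cr("top",195,140,265,215,4.8);b=cr("side",205,155,305,225,4.5)
    out=np.zeros((360,786,3),np.uint8); out[:360,:336]=a; out[:b.shape[0],336:]=b; cv2.imwrite(f"pics/{name}.png",out)
E
python3 -c "
from view import *; two('2','c2')"
```

```text
(no output)
```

View pics/c2.png

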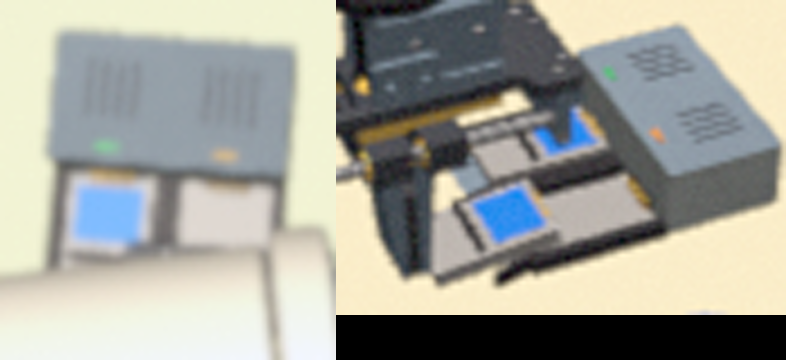

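The side view shows the nose riding up on the lip between the flared walls, with the finger behind the tail. I'll continue, easing off around the tip-in point.

```bash
python3 - <<'E'
from h import *
f0=np.array([-.1,0,.0]); x=-.1025; log=[]
while x<-.0562:
    x+=.0025; arm.move_l(ch(x,0,.0085),feed=.04); f=fc(f0)[0]
    if f<-3 or -.088<x<-.07: arm.move_l(ch(x-.0015,0,.0085),feed=.05)
    log.append((round(x,4),float(f.round(1))))
    if f<-7: print("STOP");break
print(log); st()
for c in("top","side"): np.save(c+"3.npy",arm.snapshot(c))
from meas import blues
for n in("top","side"): print(n,[(inch(p).round(4),s,a) for p,s,a in blues(n,np.load(n+"3.npy"))])
from view import two; two("3","c3")
E
```

```text
[(-0.1, -0.7), (-0.0975, 0.6), (-0.095, -0.1), (-0.0925, -0.5), (-0.09, -0.1), (-0.0875, 1.0), (-0.085, -0.1), (-0.0825, 0.4), (-0.08, -0.1), (-0.0775, 0.0), (-0.075, -0.0), (-0.0725, -0.3), (-0.07, 0.2), (-0.0675, -0.6), (-0.065, -0.4), (-0.0625, -0.0), (-0.06, -0.0), (-0.0575, -0.9), (-0.055, 0.2)]
 27.91 [-0.0548  0.    ] 0.0085 F [ 0.1 -0.1  0.6]
top [(array([-0.0382,  0.4075]), array([19.1, 42.9]), 14.8)]
side [(array([-0.2513,  0.2103]), array([127. , 253.4]), 77.9), (array([0.0082, 0.0056]), array([41.6, 30.5]), 84.4)]
```

View pics/c3.png

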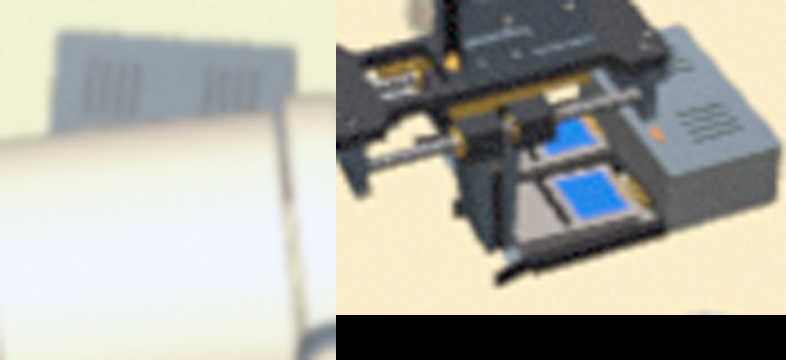

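The battery has tipped in; the side view shows its nose a few mm short of the contacts. I'll creep forward until the springs are felt.

```bash
python3 - <<'E'
from h import *
f0=np.zeros(3); x=-.055; log=[]
while x<-.0445:
    x+=.0007; arm.move_l(ch(x,0,.0085),feed=.03); arm.sleep(.05); f=np.mean([fc()[0] for _ in range(4)])
    log.append((round(x,4),round(float(f),1)))
    if f<-2.0: break
print(log); st(); np.save("side4.npy",arm.snapshot("side"))
from meas import blues
print([(inch(p).round(4),s,a) for p,s,a in blues("side",np.load("side4.npy"),.0150)])
print([(inch(p).round(4),s,a) for p,s,a in blues("side",np.load("side1.npy"),.0135)])
E
```

```text
[(-0.0543, -0.2), (-0.0536, 0.1), (-0.0529, 0.3), (-0.0522, 0.3), (-0.0515, -0.0), (-0.0508, 0.6), (-0.0501, 0.2), (-0.0494, -0.1), (-0.0487, -0.8), (-0.048, -2.0)]
 31.01 [-0.0483 -0.    ] 0.0084 F [-2.  -0.1  1.1]
[(array([-0.2516,  0.2061]), array([126.5, 252.3]), 77.9), (array([0.0128, 0.0021]), array([40.7, 30.8]), 84.1)]
[(array([-0.1678,  0.2264]), array([117.2,  12.9]), 24.2), (array([-0.3013,  0.1988]), array([ 74.3, 170. ]), 50.6), (array([0.0149, 0.0633]), array([40.9, 32. ]), 83.9), (array([-0.078 ,  0.0017]), array([38. , 31.5]), 83.7)]
```

Spring contact is at TCP x=-0.0483, so the centre is at -2 mm, and the camera agrees (-2.1 mm). Now I'll move onto the ledge behind the rib, push in and press down.

```bash
python3 - <<'E'
from h import *
arm.move_l(ch(-.052,0,.0085),feed=.05); arm.move_l(ch(-.052,0,.035),feed=.15)
arm.move_l(ch(-.0242,0,.035),feed=.15); arm.sleep(.15); f0=np.mean([fc() for _ in range(4)],0); print("f0",f0.round(2))
arm.move_l(ch(-.0242,0,.0187),feed=.06); print("over ledge",fc(f0).round(1)); st()
def rd():
    arm.sleep(.04); return np.mean([fc(f0) for _ in range(3)],0), inch(arm.current_ee_pos())[0], arm.current_ee_pos()[2]
x,z,log=-.0242,.0187,[]
while x<-.0165:                       # push on the rib
    x+=.0006; arm.move_l(ch(x,0,z),feed=.03); f,ax,az=rd(); log.append((round(ax*1e3,1),round(az*1e3,1),float(f[0].round(1)),float(f[2].round(1))))
    if f[0]<-9 or f[2]>9 or ax>-.0190: break
print(log);log=[]
n=0
while z>.0132 and n<22:               # press down
    n+=1
    if f[2]<8: z-=.0006
    else: x+=.0004; z+=.0002
    if f[0]<-11: x-=.0005
    arm.move_l(ch(x,0,z),feed=.03); f,ax,az=rd(); log.append((round(ax*1e3,1),round(az*1e3,1),float(f[0].round(1)),float(f[2].round(1))))
    if f[2]>13 or f[0]<-14: break
    if az<.0142 and f[2]>5: break
print(log); st(); np.save("side5.npy",arm.snapshot("side"))
E
```

```text
f0 [-0.66  0.22  0.18]
over ledge [-0.4 -0.3 -0. ]
 32.54 [-0.0247 -0.    ] 0.0179 F [-1.  -0.1  0.2]
[(np.float64(-23.6), np.float64(18.7), 0.1, 0.2), (np.float64(-23.0), np.float64(18.7), 0.1, -0.0), (np.float64(-22.4), np.float64(18.7), 0.9, -1.2), (np.float64(-21.8), np.float64(18.7), 0.1, 0.1), (np.float64(-21.2), np.float64(18.7), 1.2, -0.2), (np.float64(-20.6), np.float64(18.7), 0.7, 0.4), (np.float64(-20.0), np.float64(18.7), 0.9, -0.3), (np.float64(-19.6), np.float64(18.6), -2.0, -0.2), (np.float64(-19.1), np.float64(18.6), -2.1, -0.0), (np.float64(-18.4), np.float64(18.6), -4.1, 0.3)]
[(np.float64(-18.3), np.float64(18.3), -5.1, 5.7), (np.float64(-18.3), np.float64(18.1), -7.2, 12.8), (np.float64(-18.1), np.float64(18.1), -7.5, 11.8), (np.float64(-17.8), np.float64(18.2), -7.0, 7.9), (np.float64(-17.7), np.float64(18.0), -8.6, 15.2)]
 36.92 [-0.0177  0.    ] 0.018 F [-9.3 -0.1 15.4]
```

```bash
python3 - <<'E'
from h import *
f0=np.array([-.66,.22,.18])
def rd():
    arm.sleep(.03); return np.mean([fc(f0) for _ in range(3)],0), inch(arm.current_ee_pos())[0], arm.current_ee_pos()[2]
x,z,log=-.0174,.0186,[]
def go():
    global f,ax,az
    arm.move_l(ch(x,0,z),feed=.03); f,ax,az=rd(); log.append([round(float(v),1) for v in(ax*1e3,az*1e3,f[0],f[2])])
go()
while ax<-.0166 and f[0]>-11:
    x+=.0005; go()
    if f[2]>6: z+=.0002
print(log);log=[]
for n in range(22):
    if f[2]<8: z-=.0005
    else: z+=.0003; x+=.0003
    if f[0]<-11.5: x-=.0005
    go()
    if f[2]>14 or f[0]<-14 or (az<.0145 and f[2]>5) or az<.0128: break
print(log); st()
E
```

```text
[[-17.7, 18.6, -4.9, 0.2], [-17.3, 18.5, -4.2, 0.5], [-16.9, 18.4, -4.6, 0.2], [-16.6, 18.4, -5.6, 1.8]]
[[-16.7, 17.8, -6.0, 0.2], [-16.7, 17.3, -5.5, 0.4], [-16.8, 16.8, -7.4, 0.2], [-16.9, 16.3, -7.3, 0.9], [-16.8, 16.0, -8.4, 2.8], [-16.8, 15.8, -9.7, 9.7], [-16.7, 15.9, -7.6, 5.5], [-16.7, 15.7, -9.7, 11.8], [-16.6, 15.8, -10.9, 9.6], [-16.3, 15.9, -10.0, 4.9], [-16.3, 15.7, -11.5, 12.7], [-16.1, 15.8, -10.5, 8.0], [-15.8, 15.9, -10.0, 5.2], [-15.7, 15.7, -12.1, 12.6], [-15.8, 15.8, -9.5, 6.3], [-15.8, 15.7, -12.2, 14.1]]
 42.63 [-0.0158 -0.    ] 0.0157 F [-12.8  -0.3  14.2]
```

```bash
python3 - <<'E'
from h import *
f0=np.array([-.66,.22,.18])
def rd():
    arm.sleep(.03); return np.mean([fc(f0) for _ in range(3)],0), inch(arm.current_ee_pos())[0], arm.current_ee_pos()[2]
x,z,log=-.0165,.0160,[]
def go():
    global f,ax,az
    arm.move_l(ch(x,0,z),feed=.03); f,ax,az=rd(); log.append([round(float(v),1) for v in(ax*1e3,az*1e3,f[0],f[2])])
for x in(-.0165,-.0175,-.0185,-.0195): go()
for n in range(8):
    z-=.0004; go()
    if f[2]>10 or az<.0135: break
print(log); st(); arm.move_l(ch(-.0205,0,.03),feed=.1); arm.move_l(ch(-.10,0,.12),feed=.3)
np.save("side6.npy",arm.snapshot("side")); np.save("top6.npy",arm.snapshot("top"))
from meas import blues
for n in("top","side"): print(n,[(inch(p).round(4),s,a) for p,s,a in blues(n,np.load(n+"6.npy"),.0135)])
from view import two; two("6","c6"); st()
E
```

```text
[[-17.1, 15.9, -7.2, 3.2], [-17.6, 16.0, -4.7, 1.5], [-18.2, 16.1, -1.2, 0.3], [-19.1, 16.1, 0.8, -0.8], [-19.4, 15.6, 0.6, -0.9], [-19.5, 15.2, 0.8, -0.2], [-19.5, 14.8, 0.8, -0.7], [-19.5, 14.4, 0.4, -0.3], [-19.6, 14.0, 0.1, 0.5], [-19.5, 13.8, -1.1, 5.9], [-19.5, 13.8, -2.9, 12.4]]
 45.75 [-0.0195  0.    ] 0.0138 F [-3.5 -0.8 12.6]
top [(array([-0.0383,  0.4069]), array([19.2, 42.8]), 14.8)]
side [(array([-0.2548,  0.207 ]), array([124.4, 246.6]), 76.4), (array([0.0149, 0.0633]), array([40.9, 32. ]), 83.9), (array([0.0144, 0.0024]), array([39.7, 31.5]), 84.3)]
 46.72 [-0.0997 -0.0001] 0.1191 F [0.7 0.6 0.1]
```

View pics/c6.png

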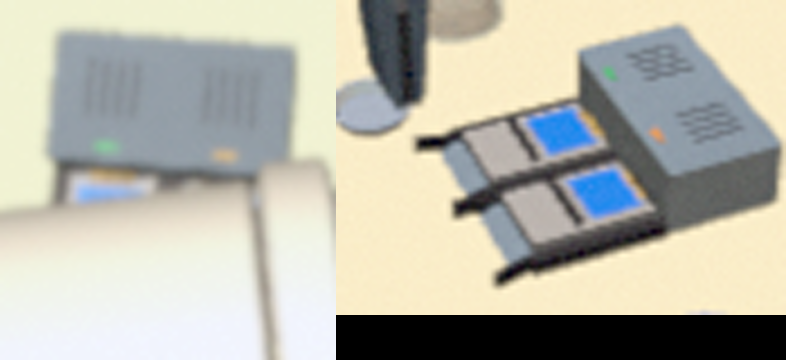

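The side view shows the battery lying behind the lip just like the spare. Its panel is within 0.5 mm of the spare's along the bay. The press bottomed out at z=13.8 mm, about 0.3 mm above the home top surface. The gripper is clear, so I'm handing in.

```bash
python3 -c "
from rig import arm
print(arm.sign_off())"
```

```text
the job is handed in; nothing more can be done
None
```

The battery appears fully home behind the lip in the empty bay, level with the spare and the gripper clear, and I handed the job in at about 47 s; sign-off returned no verdict, and the highest press I read was about 15 N.

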